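# Unscrew the dust cap from the wide connector

## Task

On the breakout box, unscrew the wider of the two round dust caps: turn it about a quarter turn counter-clockwise (seen from above) until the thread lets go, lift it straight off and set it down gently in the grey parts tray, standing on its open side as it stood on the box. Do not drop it, and leave the narrower cap screwed on as it is.

Things in the scene. Friction and masses are not known exactly. Their poses are not given: they have to be found in the camera images.
- wide_cap_center (a point): The cap to remove: round, black, knurled, 54 mm across, 40 mm high, 0.08 kg; point at its centre, half-way up, z up its axis. Grip at any yaw; its lower rim is 4 mm above the box lid. The quick thread turns easily, allows 1.5 to 5 mm of axial play, lets go after 45 to 70 degrees counter-clockwise and meets a stop beyond 125 degrees; freed, the cap must rise 20 mm to clear the neck.
- wide_socket_seat (a point): Centre of the steel connector's flange face on which the wide cap's lower rim rests, 64 mm above the table; z up the thread's axis, x within 9 degrees of the cap's x at the start. Its neck rises 20 mm from here. The two connectors stand 124 mm apart, either one at either end, on the lid of a fixed aluminium box (140 x 260 mm, 60 mm high).
- tray_in (a point): Centre of the inner floor (upper face) of the empty grey parts tray: open, square, 170 mm outside, 162 mm inside, rim 18 mm above the table, fixed; x and y run along its walls. The cap's centre is 20 mm above this point's level when it stands in the tray.
- narrow_cap_center (a point): The narrower cap, to be left alone: round, black, knurled, 38 mm across, 40 mm high, screwed on the other connector. Point at its centre, half-way up; z up its axis.
Things that resemble listed ones, but are neither listed nor needed, are in the scene too. What is shaped like the part that bears wide_cap_center but green or purple is not meant.

How it is judged (in metres and radians):
On the way, in this order (a step that is already met when the one before it is completed fails the run):
1. the wide cap has been unscrewed by its last part-turn, still on its connector (angle between the x axis of wide_cap_center and the x axis of wide_socket_seat, either way round above 0.8 rad and z of wide_cap_center in the frame of wide_socket_seat below 0.035 m and horizontal distance between wide_cap_center and wide_socket_seat below 0.01 m), for 0.1 s.
2. the wide cap has been lifted clear of the connector (z of wide_cap_center in the frame of wide_socket_seat above 0.045 m), for 0.1 s.
At the end, for the whole second after the job is handed in: The wide cap stands at rest on the floor of the tray, anywhere within it (centre within 60 mm of the tray's centre along each side, height within 6 mm), open side down, within 10 degrees of upright, released; the narrow cap is still screwed on where it was (within 10 mm) (x of wide_cap_center in the frame of tray_in between -0.06 and 0.06 m and y of wide_cap_center in the frame of tray_in between -0.06 and 0.06 m and z of wide_cap_center in the frame of tray_in between 0.014 and 0.026 m and angle between wide_cap_center's own z axis and vertical below 0.17 rad and linear speed of wide_cap below 0.02 m/s and distance of narrow_cap_center from where it was at the start of the episode below 0.01 m); the robot touches nothing.
It fails at once if the narrow cap is moved by more than 10 mm or turned by more than about 30 degrees (distance of narrow_cap_center from where it was at the start of the episode above 0.01 m or angle between the x axis of narrow_cap_center and the x axis of wide_socket_seat, either way round above 0.55 rad).
It fails at once if the wide cap is dropped into the tray (falls by more than about 2 cm: faster than 0.6 m/s on reaching it) (distance between wide_cap_center and tray_in below 0.075 m and linear speed of wide_cap above 0.6 m/s).
It also fails if it takes over 42 s, if anything falls off the work surface, if the arm or the gripper's body presses on something with over 40 N, if the wrist force passes 120 N, or if a joint passes its speed limit or range.

## Robot

A 7-joint arm with a two-finger parallel gripper is mounted at the origin on the work surface. World frame = base frame: x ahead of the robot, y to its left, z up, the work surface at z = 0. Lengths are in m, angles in degrees, forces in N, time in s.
With the tool pointing down it reaches from about 0.425 to 1.025 m from the base axis. Payload 9.4 kg.
Tool frame: the origin (TCP) lies at the very end of the fingers, on their centre line; the grasp point (between the pads) lies 19 mm behind it; z points along the fingers, y is the line along which they close (so a half turn about z gives the same grasp; the last joint's range is limited). The gripper opens to 85 mm and grips with 20 to 120 N. Pads are 22 mm wide; open, the fingers measure 114 mm over their backs; the gripper's body (76 mm by 85 mm) begins 54 mm behind the grasp point. The pads swing forward as they close: fully open they stand 13 mm farther back than shut.
Start: joints at [-79.337, 34.337, -0.143, 91.639, 0.103, 54.024, -4.572], TCP at [0.188, 0.7, 0.231] pointing down, gripper open.
Joint ranges: [-147.43, 147.43], [-19.82, 112.94], [-74.19, 73.91], [6.32, 146.72], [-59.91, 239.91], [6.04, 106.73], [-150.56, 150.56]. Speed limits (degrees/s): [127.2, 127.2, 172.46, 172.46, 180, 180, 180].

## Interface

Orientations are given as [roll, pitch, yaw] about the fixed x, y, z axes, in that order (R = Rz(yaw) Ry(pitch) Rx(roll)).
In Python, from plant import status, read_camera, job gives the robot as it stands.
- The arm moves only by the tool carry_out, never from a script. Its argument "rows" is a list of rows, each an object with "offset": the shift along the tool's x, y, z in cm, a list of three; "turn": the turn about the tool's z in degrees; "claw": the finger opening in cm, from 0 to 8.54. A call has 1 to 8 rows; each row is the pose to reach, as a shift and turn from the pose commanded when the call began, along the tool's axes at that moment; what a row does not reach only later rows make up. A row lasts 1/8 s, in which the tool goes at most 62.5 mm and 10.7 degrees, less where a joint would pass 70% of its speed; a pose out of reach is approached as far as the arm can. A call with a gripper value outside its range is refused whole. The fingers move at their own pace and stop on an object; the grip force is fixed at half the most. Time passes only in rows, so rows that repeat a pose let the fingers close. It gives the time, the measured TCP pose, the force, the opening and the grip force at its end, in the units of the state.
- status.read_state(): the state, without advancing time (a new reading comes with each control period).
- read_camera(name): name is "scene" or "top"; returns a dict with "frame" (400x640x3 uint8, red, green, blue), "K" (3x3 intrinsics, pixels), "position" and "orientation" of the camera in the world. Camera axes: x right, y down, z forward; pixel columns grow to the right and rows downward; lengths in m; the calibration is good to about 2 mm. A picture is of the moment at which its call begins. There is no depth.
- job.sign_off(): hands the job in; it is judged then, once.
The state is a dict: "clock": time; "joint_positions": joint angles; "dq": joint speeds; "joint_torque": joint torques, N m; "position": TCP position; "ee_rot": TCP orientation; "force": force on the tool from outside, world axes, zero at the start; "ft_torque": the same for the moment, N m; "grip_width": opening from 0.0 (shut) to 1.0 (fully open); "finger_force": force on a finger pad.
Only numpy, scipy, OpenCV 4.12 (cv2) and the standard library are available. Lean on these libraries where they do the work, as an engineer would, in place of code of your own. Each camera call takes 0.05 s, during which the arm holds its last target. There are 200 camera calls.

## Working session

There is one attempt and no reset: what is moved stays moved. The work goes in short steps, Python scripts to look and compute and a tool call to move; the robot and the scene stay as the last step left them, time stands still between calls to the robot, and variables do not carry over. Pictures are saved under pics/ and viewed, at most 10 in all, crops included, and the job is handed in when it is done.

Besides the shell and the picture viewer there is one more tool, called by a JSON object that holds its "api" and its "payload", one argument or row to a line. carry_out: Moves the arm, as the interface text tells. Its arguments: {"type":"object","properties":{"rows":{"type":"array","items":{"type":"object","properties":{"offset":{"type":"array","items":{"type":"number"}},"turn":{"type":"number"},"claw":{"type":"number"}}}}},"required":["rows"]}

```bash
mkdir -p pics; ls
python3 - <<'E'
from plant import status, read_camera
import cv2
print(status.read_state())
for n in("scene","top"):
    c=read_camera(n); cv2.imwrite(f"pics/{n}0.png",c["frame"][:,:,::-1]); print(n,c["K"],c["position"],c["orientation"])
E
```

```text
pics
{'clock': 0.0, 'joint_positions': array([-79.3365484 ,  34.38339296,  -0.14626459,  91.68250562,
         0.10360889,  54.0229136 ,  -4.57294113]), 'dq': array([-0.02056305,  0.01884161, -0.09391728, -0.01041148,  0.0906261 ,
       -0.02841943,  0.03851488]), 'joint_torque': array([ 7.83857904e-04, -7.76479769e+01,  1.56504203e+00, -2.58001918e+01,
        1.23001722e-02,  9.11957090e-03, -5.22382138e-06]), 'position': array([0.18824099, 0.69963644, 0.23042117]), 'ee_rot': array([-1.79911692e+02,  8.21852329e-03,  1.64945318e+02]), 'force': array([ 0.48940251, -0.49082236, -0.24195184]), 'ft_torque': array([ 0.05165873, -0.02409326, -0.01311726]), 'finger_force': 0.0, 'grip_width': 0.9971230396207492}
scene [[471.150017     0.         325.22978433]
 [  0.         471.150017   199.3202017 ]
 [  0.           0.           1.        ]] [ 1.17756688 -0.22710769  0.75317075] [-134.5238623    -0.16154573   74.86418473]
top [[385.62202812   0.         327.74169796]
 [  0.         385.62202812 198.87585447]
 [  0.           0.           1.        ]] [ 0.45103332 -0.03990949  1.06527759] [-174.83883264    0.1984736   -88.36900343]
```

View pics/scene0.png

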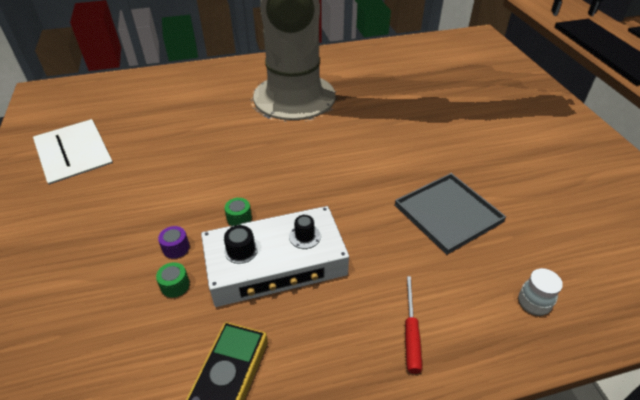

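View pics/top0.png

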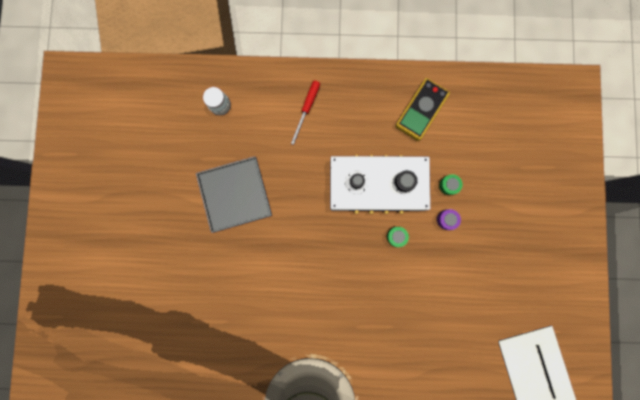

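The scene view shows the aluminium box with two black caps, at (239,241) and (304,228). The top view shows the same caps at (405,181) and (357,181), with the tray at (234,194). Candidates in the top view are the black caps at (405,181) and (357,181), the green rings at (452,184) and (398,237), and the purple ring at (449,219). The black cap at (405,181) on the box is the wider one, so it fits the description. I'll confirm it in a crop.

```bash
cat > h.py <<'E'
import numpy as np, cv2
from scipy.spatial.transform import Rotation as R
from plant import status, read_camera
def ray(c,u,v):
    d=R.from_euler('xyz',c["orientation"],degrees=True).as_matrix()@np.linalg.solve(c["K"],[u,v,1]); return np.array(c["position"]),d
def onplane(c,u,v,z):
    p,d=ray(c,u,v); return p+d*(z-p[2])/d[2]
def proj(c,P):
    q=R.from_euler('xyz',c["orientation"],degrees=True).as_matrix().T@(np.array(P)-c["position"]); q=c["K"]@q; return q[:2]/q[2]
E
python3 - <<'E'
from h import *
cs={n:read_camera(n) for n in("scene","top")}
t=cs["top"]["frame"]; s=cs["scene"]["frame"]
a=cv2.resize(t[150:220,325:465],None,fx=5,fy=5,interpolation=cv2.INTER_CUBIC)
b=cv2.resize(s[200:270,205:345],None,fx=3,fy=3,interpolation=cv2.INTER_CUBIC)
b=cv2.copyMakeBorder(b,0,0,0,a.shape[1]-b.shape[1],cv2.BORDER_CONSTANT)
cv2.imwrite("pics/crop1.png",np.vstack([a,b])[:,:,::-1])
def blobs(f,x0,y0,x1,y1,th):
    g=f[y0:y1,x0:x1].max(2); m=(g<th).astype(np.uint8)
    n,l,st,ce=cv2.connectedComponentsWithStats(m)
    return [(st[i].tolist(),(ce[i]+[x0,y0]).round(1).tolist()) for i in range(1,n) if st[i][4]>40]
for th in(60,100,130): print(th,"top",blobs(t,336,162,426,205,th),"scene",blobs(s,215,210,330,262,th))
# tray in top view: grey, mid brightness
hsv=cv2.cvtColor(t,cv2.COLOR_RGB2HSV); m=((hsv[...,1]<70)&(hsv[...,2]<140)).astype(np.uint8); m[:140]=0;m[250:]=0;m[:,:180]=0;m[:,290:]=0
cn=max(cv2.findContours(m,0,2)[0],key=cv2.contourArea); r=cv2.minAreaRect(cn); print(r)
for z in(0.0,.018): 
  P=np.array([onplane(cs["top"],*q,z) for q in cv2.boxPoints(r)]); print(P.round(4), P.mean(0), np.linalg.norm(np.diff(P,axis=0),axis=1))
E
```

```text
60 top [([59, 13, 12, 16, 57], [398.4, 184.4])] scene [([10, 0, 30, 50, 830], [239.7, 238.8]), ([80, 6, 19, 26, 330], [304.2, 230.9])]
100 top [([58, 9, 23, 21, 225], [403.8, 181.9]), ([14, 13, 14, 14, 84], [355.9, 182.4])] scene [([9, 0, 32, 51, 1033], [239.5, 237.4]), ([78, 5, 22, 28, 424], [304.3, 229.8])]
130 top [([57, 9, 24, 22, 307], [404.4, 181.6]), ([14, 12, 15, 16, 144], [356.6, 181.3])] scene [([9, 0, 33, 52, 1297], [239.3, 236.9]), ([77, 5, 24, 29, 515], [304.1, 228.7])]
((233.15072631835938, 194.16043090820312), (61.86847686767578, 62.79127502441406), 74.53878784179688)
[[0.61   0.3404 0.    ]
 [0.6621 0.1734 0.    ]
 [0.4963 0.1202 0.    ]
 [0.4455 0.285  0.    ]] [0.55349006 0.22972817 0.        ] [0.17493503 0.17409924 0.17248803]
[[0.6073 0.3339 0.018 ]
 [0.6585 0.1698 0.018 ]
 [0.4956 0.1175 0.018 ]
 [0.4456 0.2795 0.018 ]] [0.55175885 0.2251721  0.018     ] [0.17197915 0.17115749 0.1695735 ]
```

View pics/crop1.png

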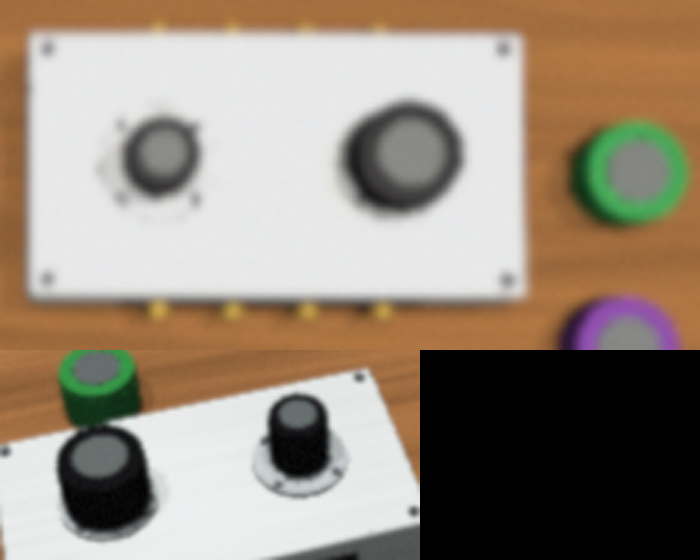

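The crop confirms it: the cap at top (407,181), scene (238,235), is clearly the wider of the two, and the narrow one is at top (357,181). Next I'll measure both from the grey top discs.

Run:
```python
from h import *
cs={n:read_camera(n) for n in("scene","top")}
def disc(n,u,v,w,lo,hi):
    f=cs[n]["frame"]; x0,y0=int(u-w),int(v-w); p=f[y0:y0+2*w+1,x0:x0+2*w+1].astype(int)
    p=cv2.resize(p.astype(np.uint8),None,fx=8,fy=8,interpolation=cv2.INTER_LINEAR).max(2)
    m=((p>lo)&(p<hi)).astype(np.uint8); k,l,st,ce=cv2.connectedComponentsWithStats(m)
    i=l[p.shape[0]//2,p.shape[1]//2]; return (ce[i]+.5)/8-.5+[x0,y0], st[i][2:]/8
for nm,t,s in(("wide",(407,180),(238,235)),("narrow",(357,181),(304,221))):
    a,sa=disc("top",*t,9,100,175); b,sb=disc("scene",*s,9,70,175)
    print(nm,a,sa,b,sb)
    p,d=ray(cs["top"],*a);q,e=ray(cs["scene"],*b)
    x=np.linalg.lstsq(np.c_[d,-e],q-p,rcond=None)[0]; print(" tri",p+d*x[0],q+e*x[1])
    print(" plane",onplane(cs["top"],*a,.104),onplane(cs["scene"],*b,.104))
# lid corners in top
f=cs["top"]["frame"]; m=(f.min(2)>150).astype(np.uint8); m[:150]=0;m[220:]=0;m[:,:320]=0;m[:,440:]=0
r=cv2.minAreaRect(max(cv2.findContours(m,0,2)[0],key=cv2.contourArea)); P=np.array([onplane(cs["top"],*q,.06) for q in cv2.boxPoints(r)]); print(r,P.round(4),P.mean(0))
# tray in scene
f=cs["scene"]["frame"]; hsv=cv2.cvtColor(f,cv2.COLOR_RGB2HSV); m=((hsv[...,1]<80)&(hsv[...,2]<140)).astype(np.uint8); m[:165]=0;m[255:]=0;m[:,:385]=0;m[:,515:]=0
c=max(cv2.findContours(m,0,2)[0],key=cv2.contourArea); a=cv2.approxPolyDP(c,8,True)[:,0]; P=np.array([onplane(cs["scene"],*map(float,q),.018) for q in a]); print(a.tolist(),P.round(4),P.mean(0))
```

```text
wide [406.86594365 180.02279461] [  13.375   13.25  1118.   ] [237.75794993 234.95698636] [  18.375   13.75  1598.875]
 tri [ 0.59063036 -0.2311404   0.10560032] [ 0.59060788 -0.23126301  0.10562148]
 plane [ 0.59086314 -0.23145929  0.104     ] [ 0.58913812 -0.23127342  0.104     ]
narrow [357.3672049  179.76592428] [  9.375   9.5   561.25 ] [303.78774816 220.76759584] [ 12.25    9.375 730.375]
 tri [ 0.58775867 -0.10703665  0.10594502] [ 0.58770726 -0.10724899  0.10595255]
 plane [ 0.58803588 -0.10717275  0.104     ] [ 0.58592775 -0.10688739  0.104     ]
((380.0, 182.5), (53.0, 98.0), 90.0) [[ 0.6557 -0.0392  0.06  ]
 [ 0.6629 -0.298   0.06  ]
 [ 0.5226 -0.2987  0.06  ]
 [ 0.5154 -0.0431  0.06  ]] [ 0.58916382 -0.16974662  0.06      ]
[[451, 173], [395, 204], [446, 253], [504, 218]] [[0.4477 0.2802 0.018 ]
 [0.5105 0.1148 0.018 ]
 [0.6663 0.1631 0.018 ]
 [0.6106 0.3251 0.018 ]] [0.5587697  0.22080057 0.018     ]
```

```bash
cat >> h.py <<'E'
def off(*targets):
    s=status.read_state(); M=R.from_euler('xyz',s["ee_rot"],degrees=True).as_matrix()
    print("t",s["clock"],"pos",s["position"].round(4),"rot",s["ee_rot"].round(2),"q",s["joint_positions"].round(1),"F",s["force"].round(1),"w",round(s["grip_width"],3),round(s["finger_force"],1))
    for t in targets: print(t,"off cm",(M.T@(np.array(t)-s["position"])*100).round(2))
E
python3 -c "
from h import *
off((.5,.35,.231),(.55,.2,.231))"
```

```text
t 0.3 pos [0.1883 0.7    0.231 ] rot [-1.7997e+02  1.0000e-02  1.6494e+02] q [-79.3  34.4  -0.1  91.7   0.1  54.   -4.6] F [-0.4 -0.9 -0.4] w 0.999 0.0
(0.5, 0.35, 0.231) off cm [-3.919e+01 -2.570e+01  2.000e-02]
(0.55, 0.2, 0.231) off cm [-4.791e+01 -3.888e+01  2.000e-02]
```

{"api": "carry_out", "payload": {
  "rows": [
    {"offset": [-5,-3.3,0],"turn": 8,"claw": 8.54},
    {"offset": [-10,-6.5,0],"turn": 16,"claw": 8.54},
    {"offset": [-15,-9.8,0],"turn": 24,"claw": 8.54},
    {"offset": [-20,-13,0],"turn": 32,"claw": 8.54},
    {"offset": [-25,-16.4,0],"turn": 40,"claw": 8.54},
    {"offset": [-30,-19.7,0],"turn": 48,"claw": 8.54},
    {"offset": [-35,-23,0],"turn": 54,"claw": 8.54},
    {"offset": [-39.2,-25.7,0],"turn": 60,"claw": 8.54}
  ]
}}

```text
clock: 1.3
position: [0.5016, 0.348, 0.2316]
ee_rot: [180.0, 0.0, 104.7]
force: [0.9, -0.2, -0.3]
grip_width: 1.0
finger_force: 0.0
```

```bash
python3 -c "
from h import *
off((.5,.35,.231),(.58,.1,.22),(.6,-.1,.2))"
```

```text
t 1.3 pos [0.5016 0.348  0.2316] rot [179.97   0.   104.68] q [-51.7  27.1  16.8 108.  -10.5  46.4 -14.6] F [ 0.9 -0.2 -0.3] w 1.0 0.0
(0.5, 0.35, 0.231) off cm [ 0.23 -0.1   0.06]
(0.58, 0.1, 0.22) off cm [-25.98   1.3    1.16]
(0.6, -0.1, 0.2) off cm [-45.83  -1.84   3.16]
```

{"api": "carry_out", "payload": {
  "rows": [
    {"offset": [-5.7,-0.2,0.4],"turn": 5,"claw": 8.54},
    {"offset": [-11.4,-0.5,0.8],"turn": 11,"claw": 8.54},
    {"offset": [-17.1,-0.7,1.2],"turn": 17,"claw": 8.54},
    {"offset": [-22.9,-0.9,1.6],"turn": 23,"claw": 8.54},
    {"offset": [-28.6,-1.1,2],"turn": 29,"claw": 8.54},
    {"offset": [-34.3,-1.4,2.4],"turn": 35,"claw": 8.54},
    {"offset": [-40,-1.6,2.8],"turn": 40,"claw": 8.54},
    {"offset": [-45.8,-1.8,3.2],"turn": 45,"claw": 8.54}
  ]
}}

```text
clock: 2.3
position: [0.6013, -0.0986, 0.1993]
ee_rot: [180.0, -0.0, 59.8]
force: [1.6, -0.4, 0.2]
grip_width: 0.997
finger_force: 0.0
```

```bash
python3 -c "
from h import *
off((.5904,-.2313,.19),(.5904,-.2313,.125))"
```

```text
t 2.3 pos [ 0.6013 -0.0986  0.1993] rot [ 1.7998e+02 -3.0000e-02  5.9810e+01] q [-14.6  30.8  27.8 110.3 -20.2  43.7  -5.5] F [ 1.6 -0.4  0.2] w 0.997 0.0
(0.5904, -0.2313, 0.19) off cm [-12.02   5.73   0.93]
(0.5904, -0.2313, 0.125) off cm [-12.02   5.73   7.43]
```

{"api": "carry_out", "payload": {
  "rows": [
    {"offset": [-3,1.4,0.5],"turn": 0,"claw": 8.54},
    {"offset": [-6,2.9,0.9],"turn": 0,"claw": 8.54},
    {"offset": [-9,4.3,0.9],"turn": 0,"claw": 8.54},
    {"offset": [-12,5.7,0.9],"turn": 0,"claw": 8.54},
    {"offset": [-12,5.7,3],"turn": 0,"claw": 8.54},
    {"offset": [-12,5.7,5],"turn": 0,"claw": 8.54},
    {"offset": [-12,5.7,7.4],"turn": 0,"claw": 8.54},
    {"offset": [-12,5.7,7.4],"turn": 0,"claw": 8.54}
  ]
}}

```text
clock: 3.3
position: [0.5892, -0.229, 0.1239]
ee_rot: [-179.8, 0.0, 59.9]
force: [0.4, -0.1, -0.1]
grip_width: 1.0
finger_force: 0.0
```

```bash
python3 -c "
from h import *
off((.5904,-.2313,.068))
c=read_camera('scene');d=read_camera('top')
a=cv2.resize(c['frame'][130:290,160:380],(660,480))
cv2.imwrite('pics/a1.png',a[:,:,::-1])"
```

```text
t 3.3 pos [ 0.5892 -0.229   0.1239] rot [-1.7983e+02  3.0000e-02  5.9950e+01] q [  1.1  37.4  23.3 110.3 -23.4  37.2   8.9] F [ 0.4 -0.1 -0.1] w 1.0 0.0
(0.5904, -0.2313, 0.068) off cm [-0.14  0.24  5.59]
```

View pics/a1.png

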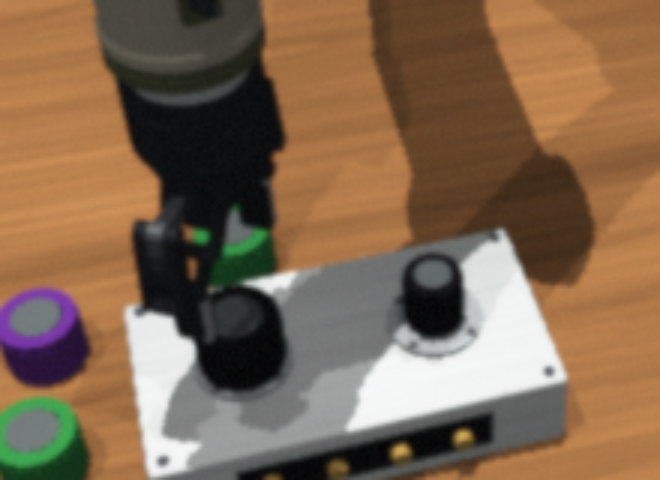

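The gripper is above the wide cap: the near finger's tip is at crop (190,330), just left of and in front of the cap at (240,335), and the far finger is behind it. I'll check the projections before descending.

```bash
python3 -c "
from h import *
c=read_camera('scene')
for P in [(.589,-.229,.124),(.589+.05,-.229-.029,.137),(.589+.037,-.229-.021,.137),(.589-.037,-.229+.021,.137),(.589-.05,-.229+.029,.137)]: print(P,(proj(c,P)-[160,130])*3)
off((.5904,-.2313,.068))"
```

```text
(0.589, -0.229, 0.124) [232.78613707 291.89815096]
(0.639, -0.258, 0.137) [190.18976805 350.0281706 ]
(0.626, -0.25, 0.137) [201.72324273 330.22889717]
(0.5519999999999999, -0.20800000000000002, 0.137) [256.32403368 227.67741776]
(0.5389999999999999, -0.2, 0.137) [266.15802921 210.900724  ]
t 3.45 pos [ 0.5905 -0.2297  0.1262] rot [ 1.7994e+02 -1.0000e-02  5.9940e+01] q [  1.   37.3  23.3 110.2 -23.4  37.2   8.9] F [-0.3 -0.1  0.6] w 1.0 0.0
(0.5904, -0.2313, 0.068) off cm [-0.14  0.06  5.82]
```

{"api": "carry_out", "payload": {
  "rows": [
    {"offset": [-0.1,0.1,1.2],"turn": 0,"claw": 8.54},
    {"offset": [-0.1,0.1,2.4],"turn": 0,"claw": 8.54},
    {"offset": [-0.1,0.1,3.6],"turn": 0,"claw": 8.54},
    {"offset": [-0.1,0.1,4.8],"turn": 0,"claw": 8.54},
    {"offset": [-0.1,0.1,5.7],"turn": 0,"claw": 8.54},
    {"offset": [-0.1,0.1,5.7],"turn": 0,"claw": 8.54},
    {"offset": [-0.1,0.1,5.7],"turn": 0,"claw": 6.5},
    {"offset": [-0.1,0.1,5.7],"turn": 0,"claw": 6.2}
  ]
}}

```text
clock: 4.45
position: [0.5907, -0.2309, 0.0687]
ee_rot: [180.0, -0.0, 59.9]
force: [0.6, -0.4, -0.8]
grip_width: 0.728
finger_force: 0.0
```

{"api": "carry_out", "payload": {
  "rows": [
    {"offset": [0,0,0],"turn": 0,"claw": 5.6},
    {"offset": [0,0,0],"turn": 0,"claw": 5.0},
    {"offset": [0,0,0],"turn": 0,"claw": 4.5},
    {"offset": [0,0,0],"turn": 0,"claw": 4.5},
    {"offset": [0,0,0],"turn": 0,"claw": 4.5}
  ]
}}

```text
clock: 5.08
position: [0.5905, -0.2307, 0.069]
ee_rot: [180.0, -0.0, 59.9]
force: [-1.9, 1.1, 6.6]
grip_width: 0.616
finger_force: 62.3
```

```bash
python3 -c "
from h import *
off((.5904,-.2313,.068))"
```

```text
t 5.075 pos [ 0.5905 -0.2307  0.069 ] rot [ 1.7998e+02 -3.0000e-02  5.9950e+01] q [  3.4  41.5  20.  111.7 -26.   31.2  11.2] F [-1.9  1.1  6.6] w 0.616 62.3
(0.5904, -0.2313, 0.068) off cm [-0.05  0.02  0.1 ]
```

Gripped at 52.6 mm with 62 N. Now I'll unscrew it counter-clockwise, which is a negative turn because the tool's z axis points down.

{"api": "carry_out", "payload": {
  "rows": [
    {"offset": [0,0,0],"turn": -6,"claw": 4.5},
    {"offset": [0,0,0],"turn": -12,"claw": 4.5},
    {"offset": [0,0,0],"turn": -19,"claw": 4.5},
    {"offset": [0,0,0],"turn": -26,"claw": 4.5},
    {"offset": [0,0,0],"turn": -33,"claw": 4.5},
    {"offset": [0,0,0],"turn": -40,"claw": 4.5},
    {"offset": [0,0,0],"turn": -47,"claw": 4.5},
    {"offset": [0,0,0],"turn": -52,"claw": 4.5}
  ]
}}

```text
clock: 6.08
position: [0.5909, -0.2309, 0.069]
ee_rot: [179.9, 0.0, 112.1]
force: [-0.0, 1.7, 4.0]
grip_width: 0.613
finger_force: 62.2
```

```bash
python3 -c "
from h import *
off((.5904,-.2313,.068)); print(status.read_state()['ft_torque'])"
```

```text
t 6.075 pos [ 0.5909 -0.2309  0.069 ] rot [1.7994e+02 4.0000e-02 1.1213e+02] q [ 12.3  40.    6.1 111.   -8.   29.3  46. ] F [-0.   1.7  4. ] w 0.613 62.2
(0.5904, -0.2313, 0.068) off cm [-0.01 -0.06  0.1 ]
[ 0.11715702  0.17725897 -0.04623966]
```

Yaw rose 52° and the torque is low. I'll continue to about 95° and hold.

{"api": "carry_out", "payload": {
  "rows": [
    {"offset": [0,0,0],"turn": -7,"claw": 4.5},
    {"offset": [0,0,0],"turn": -14,"claw": 4.5},
    {"offset": [0,0,0],"turn": -21,"claw": 4.5},
    {"offset": [0,0,0],"turn": -28,"claw": 4.5},
    {"offset": [0,0,0],"turn": -35,"claw": 4.5},
    {"offset": [0,0,0],"turn": -42,"claw": 4.5},
    {"offset": [0,0,0],"turn": -42,"claw": 4.5},
    {"offset": [0,0,0],"turn": -42,"claw": 4.5}
  ]
}}

```text
clock: 7.08
position: [0.591, -0.2313, 0.069]
ee_rot: [180.0, 0.1, 153.8]
force: [-0.2, -0.4, 6.1]
grip_width: 0.62
finger_force: 62.5
```

{"api": "carry_out", "payload": {
  "rows": [
    {"offset": [0,0,-0.2],"turn": 0,"claw": 4.5},
    {"offset": [0,0,-0.4],"turn": 0,"claw": 4.5},
    {"offset": [0,0,-0.7],"turn": 0,"claw": 4.5},
    {"offset": [0,0,-1.0],"turn": 0,"claw": 4.5}
  ]
}}

```text
clock: 7.58
position: [0.5904, -0.2308, 0.0784]
ee_rot: [-180.0, -0.0, 153.9]
force: [0.4, 1.1, -0.9]
grip_width: 0.623
finger_force: 62.8
```

```bash
python3 -c "
from h import *
off((.5904,-.2313,.078)); print(status.read_state()['ft_torque'])"
```

```text
t 7.575 pos [ 0.5904 -0.2308  0.0784] rot [-1.8000e+02 -1.0000e-02  1.5393e+02] q [ 19.6  39.1  -5.2 110.3   6.4  30.9  74.1] F [ 0.4  1.1 -0.9] w 0.623 62.8
(0.5904, -0.2313, 0.078) off cm [-0.02 -0.05  0.04]
[ 0.0056939  -0.02242274 -0.02765843]
```

It's free: Fz is about the cap's weight. Lifting on up.

{"api": "carry_out", "payload": {
  "rows": [
    {"offset": [0,0,-1.2],"turn": 0,"claw": 4.5},
    {"offset": [0,0,-2.5],"turn": 0,"claw": 4.5},
    {"offset": [0,0,-4],"turn": 0,"claw": 4.5},
    {"offset": [0,0,-5.5],"turn": 0,"claw": 4.5},
    {"offset": [0,0,-7.5],"turn": 0,"claw": 4.5},
    {"offset": [0,0,-9.5],"turn": 0,"claw": 4.5},
    {"offset": [0,0,-11.5],"turn": 0,"claw": 4.5},
    {"offset": [0,0,-11.5],"turn": 0,"claw": 4.5}
  ]
}}

```text
clock: 8.57
position: [0.5913, -0.2311, 0.1954]
ee_rot: [180.0, 0.2, 153.9]
force: [0.4, -0.5, -1.5]
grip_width: 0.62
finger_force: 62.8
```

```bash
python3 -c "
from h import *
off((.575,0,.194),(.555,.223,.194))
c=read_camera('scene')
a=cv2.resize(c['frame'][100:300,160:440],(700,500))
cv2.imwrite('pics/a2.png',a[:,:,::-1])"
```

```text
t 8.575 pos [ 0.5913 -0.2311  0.1954] rot [179.97   0.2  153.94] q [ 20.5  30.4  -6.4 105.8   4.7  43.8  75.6] F [ 0.4 -0.5 -1.5] w 0.62 62.8
(0.575, 0, 0.194) off cm [11.62 20.05  0.11]
(0.555, 0.223, 0.194) off cm [23.21 39.2   0.08]
```

View pics/a2.png

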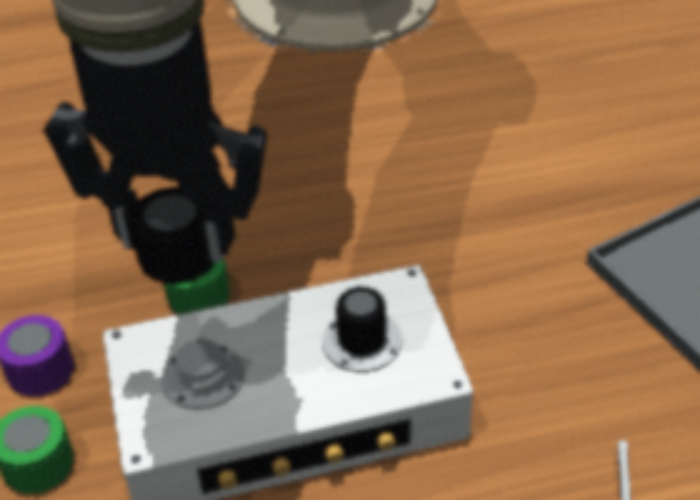

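The wide cap is held upright between the fingers at crop (172,235). The bare connector is at (205,370) and the narrow cap is still in place at (360,320). Next, carry it to the tray.

{"api": "carry_out", "payload": {
  "rows": [
    {"offset": [2,3.4,0],"turn": 0,"claw": 4.5},
    {"offset": [4.5,7.6,0],"turn": 0,"claw": 4.5},
    {"offset": [7.3,12.3,0],"turn": 0,"claw": 4.5},
    {"offset": [10.1,17,0],"turn": 0,"claw": 4.5},
    {"offset": [12.9,21.8,0],"turn": 0,"claw": 4.5},
    {"offset": [15.7,26.5,0],"turn": 0,"claw": 4.5},
    {"offset": [18.5,31.2,0],"turn": 0,"claw": 4.5},
    {"offset": [21,35.4,0],"turn": 0,"claw": 4.5}
  ]
}}

```text
clock: 9.62
position: [0.5564, 0.1814, 0.1924]
ee_rot: [-180.0, -0.1, 154.0]
force: [0.1, -0.1, -0.8]
grip_width: 0.624
finger_force: 62.9
```

```bash
python3 -c "
from h import *
off((.555,.223,.194),(.555,.223,.06))"
```

```text
t 9.625 pos [0.5564 0.1814 0.1924] rot [-1.7995e+02 -5.0000e-02  1.5399e+02] q [-19.1  27.6  -6.4 112.2   4.5  40.5  35.8] F [ 0.1 -0.1 -0.8] w 0.624 62.9
(0.555, 0.223, 0.194) off cm [ 1.95  3.67 -0.16]
(0.555, 0.223, 0.06) off cm [ 1.94  3.68 13.24]
```

{"api": "carry_out", "payload": {
  "rows": [
    {"offset": [1,1.8,1],"turn": 0,"claw": 4.5},
    {"offset": [1.9,3.7,3.5],"turn": 0,"claw": 4.5},
    {"offset": [1.9,3.7,6.5],"turn": 0,"claw": 4.5},
    {"offset": [1.9,3.7,9.5],"turn": 0,"claw": 4.5},
    {"offset": [1.9,3.7,12],"turn": 0,"claw": 4.5},
    {"offset": [1.9,3.7,14.5],"turn": 0,"claw": 4.5},
    {"offset": [1.9,3.7,16.5],"turn": 0,"claw": 4.5},
    {"offset": [1.9,3.7,16.5],"turn": 0,"claw": 4.5}
  ]
}}

```text
clock: 10.62
position: [0.5553, 0.2196, 0.0262]
ee_rot: [-179.8, -0.1, 153.9]
force: [-0.3, 0.2, -0.2]
grip_width: 0.619
finger_force: 63.0
```

```bash
python3 -c "
from h import *
off((.555,.223,.01))
c=read_camera('scene')
a=cv2.resize(c['frame'][100:290,340:560],(660,570))
cv2.imwrite('pics/a3.png',a[:,:,::-1])"
```

```text
t 10.625 pos [0.5553 0.2196 0.0262] rot [-1.7979e+02 -1.3000e-01  1.5390e+02] q [-24.4  42.   -4.  116.2   7.1  22.2  29.9] F [-0.3  0.2 -0.2] w 0.619 63.0
(0.555, 0.223, 0.01) off cm [0.17 0.3  1.62]
```

View pics/a3.png

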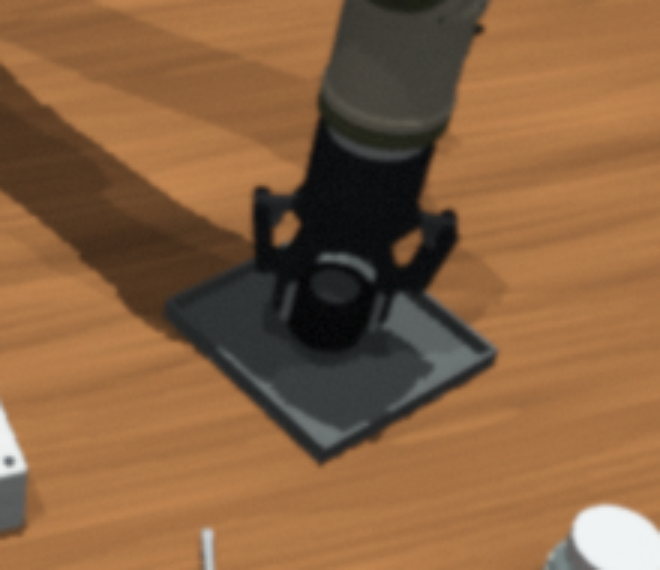

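The cap is over the middle of the tray at crop (333,310), upright and just above the floor. I'll lower it gently.

{"api": "carry_out", "payload": {
  "rows": [
    {"offset": [0,0,0.4],"turn": 0,"claw": 4.5},
    {"offset": [0,0,0.8],"turn": 0,"claw": 4.5},
    {"offset": [0,0,1.1],"turn": 0,"claw": 4.5},
    {"offset": [0,0,1.3],"turn": 0,"claw": 4.5},
    {"offset": [0,0,1.3],"turn": 0,"claw": 4.5}
  ]
}}

```text
clock: 11.3
position: [0.5564, 0.221, 0.0152]
ee_rot: [-180.0, -0.0, 154.0]
force: [-0.4, 0.0, -0.6]
grip_width: 0.618
finger_force: 63.0
```

{"api": "carry_out", "payload": {
  "rows": [
    {"offset": [0,0,0.1],"turn": 0,"claw": 4.5},
    {"offset": [0,0,0.2],"turn": 0,"claw": 4.5},
    {"offset": [0,0,0.2],"turn": 0,"claw": 4.5}
  ]
}}

```text
clock: 11.68
position: [0.5564, 0.221, 0.0132]
ee_rot: [-180.0, -0.0, 153.9]
force: [-0.1, -0.3, -0.9]
grip_width: 0.619
finger_force: 63.0
```

{"api": "carry_out", "payload": {
  "rows": [
    {"offset": [0,0,0.1],"turn": 0,"claw": 4.5},
    {"offset": [0,0,0.2],"turn": 0,"claw": 4.5},
    {"offset": [0,0,0.2],"turn": 0,"claw": 4.5}
  ]
}}

```text
clock: 12.05
position: [0.5564, 0.221, 0.0112]
ee_rot: [-180.0, -0.0, 153.9]
force: [-0.1, 0.7, -0.9]
grip_width: 0.621
finger_force: 63.0
```

{"api": "carry_out", "payload": {
  "rows": [
    {"offset": [0,0,0.1],"turn": 0,"claw": 4.5},
    {"offset": [0,0,0.1],"turn": 0,"claw": 4.5}
  ]
}}

```text
clock: 12.3
position: [0.5564, 0.221, 0.0102]
ee_rot: [-180.0, -0.0, 153.9]
force: [0.4, -0.0, -0.3]
grip_width: 0.62
finger_force: 63.0
```

{"api": "carry_out", "payload": {
  "rows": [
    {"offset": [0,0,0.1],"turn": 0,"claw": 4.5},
    {"offset": [0,0,0.1],"turn": 0,"claw": 4.5}
  ]
}}

```text
clock: 12.55
position: [0.5564, 0.221, 0.0092]
ee_rot: [-180.0, -0.0, 153.9]
force: [0.6, 0.0, -1.5]
grip_width: 0.622
finger_force: 63.0
```

{"api": "carry_out", "payload": {
  "rows": [
    {"offset": [0,0,0.1],"turn": 0,"claw": 4.5},
    {"offset": [0,0,0.1],"turn": 0,"claw": 4.5}
  ]
}}

```text
clock: 12.8
position: [0.5565, 0.221, 0.009]
ee_rot: [180.0, 0.0, 153.9]
force: [-1.9, -1.7, 8.4]
grip_width: 0.623
finger_force: 64.0
```

Contact: Fz is +8 N. I'll release with the claw opening gradually, then retreat straight up. As the fingers open, the pads swing back, away from the floor.

{"api": "carry_out", "payload": {
  "rows": [
    {"offset": [0,0,0],"turn": 0,"claw": 5.4},
    {"offset": [0,0,0],"turn": 0,"claw": 6.0},
    {"offset": [0,0,0],"turn": 0,"claw": 7.0},
    {"offset": [0,0,0],"turn": 0,"claw": 8.0},
    {"offset": [0,0,0],"turn": 0,"claw": 8.3},
    {"offset": [0,0,0],"turn": 0,"claw": 8.3}
  ]
}}

```text
clock: 13.55
position: [0.5565, 0.221, 0.0082]
ee_rot: [-180.0, -0.0, 153.9]
force: [-0.3, 0.9, -0.2]
grip_width: 0.972
finger_force: 0.0
```

{"api": "carry_out", "payload": {
  "rows": [
    {"offset": [0,0,-1],"turn": 0,"claw": 8.3},
    {"offset": [0,0,-3],"turn": 0,"claw": 8.3},
    {"offset": [0,0,-6],"turn": 0,"claw": 8.3},
    {"offset": [0,0,-9],"turn": 0,"claw": 8.3},
    {"offset": [0,0,-12],"turn": 0,"claw": 8.3},
    {"offset": [0,0,-16],"turn": 0,"claw": 8.3},
    {"offset": [0,0,-20],"turn": 0,"claw": 8.3},
    {"offset": [0,0,-20],"turn": 0,"claw": 8.3}
  ]
}}

```text
clock: 14.55
position: [0.5579, 0.2216, 0.2122]
ee_rot: [179.7, 0.2, 153.9]
force: [0.2, -0.9, -0.5]
grip_width: 0.974
finger_force: 0.0
```

```bash
python3 -c "
from h import *
off()
c=read_camera('scene')
cv2.imwrite('pics/a4.png',cv2.resize(c['frame'][150:300,160:560],(800,300))[:,:,::-1])"
```

```text
t 14.55 pos [0.5579 0.2216 0.2122] rot [179.72   0.23 153.93] q [-22.5  27.   -6.5 109.5   4.4  43.3  32.4] F [ 0.2 -0.9 -0.5] w 0.974 0.0
```

View pics/a4.png

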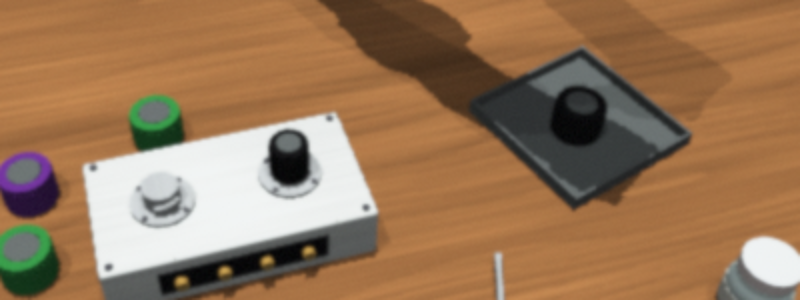

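The cap stands upright in the middle of the tray at crop (580,115). The connector at (163,195) is bare and the narrow cap at (290,155) is undisturbed.

{"api": "carry_out", "payload": {
  "rows": [
    {"offset": [0,0,0],"turn": 0,"claw": 8.3},
    {"offset": [0,0,0],"turn": 0,"claw": 8.3}
  ]
}}

```text
clock: 14.85
position: [0.5559, 0.2208, 0.2073]
ee_rot: [-179.9, -0.1, 153.9]
force: [0.5, -0.6, 0.7]
grip_width: 0.968
finger_force: 0.0
```

```bash
python3 -c "
from plant import job
print(job.sign_off())"
```

```text
the job is handed in; nothing more can be done
None
```

I unscrewed the wide cap, lifted it off and stood it upright near the middle of the tray, left the narrow cap in place, and handed the job in at about 15 s; sign-off returned no verdict.

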